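# Brace the button jar and unscrew its cap

### The job

The spare-button jar spins freely in its stand, so first lay the loose aluminium bar into the notches of both blue posts, against the jar's flat side, and let go of it. Then unscrew the tight orange cap anticlockwise until its thread is free, lift it straight off, and finish while still holding it level, about 2 to 3 cm clear above the jar's mouth. Leave the jar standing in its stand, the bar in its notches, and the other things on the counter where they are.

Things in the scene. Friction and masses are not known exactly. Their poses are not given: they have to be found in the camera images.
- stand: Fixed jar stand: dark steel plate 150x216x5 mm (x -98 to +52, y +-108 mm) with a grey round well (64 mm inside, floor 5 mm, rim 13 mm above the counter) and two blue posts at x = -60.5, y = +-82 mm, 14 mm thick in y, 37 mm high. Origin: on the counter under the well's axis, z up. At yaw 0 the posts are on the robot's side of the jar; yaw is within 0.3 rad.
- notches (a point): Midway between the posts' notches, on the level of their floors, 17 mm above the counter, turned like the stand: the seat of the bar's origin, bar's y along the stand's y. The notches open upward, run along y and are 37.5 mm wide with flared mouths.
- jar: Loose button jar, 0.45 kg: round white foot 60 mm wide, 9 mm high, in the well with 2 mm play; clear square body 80x80 mm from 9 to 59 mm above the origin; neck 39 mm wide. Origin: centre of the foot's underside (5 mm above the counter), z up, x and y square to the flat sides. Face -x is about 3.5 mm from a seated bar. Braced, it still turns some 5 to 10 degrees with the cap.
- mouth (a point): Centre of the jar's mouth, 84 mm above the jar's origin: the top of its black rubber seal once the cap is off (the seal is sprung and pressed down 3 mm by the closed cap, which it holds tight against the thread).
- cap: Orange screw cap, 56 mm wide, 24 mm high, 0.05 kg. Origin: centre of its lower edge, z up; white stripe on top at -x. Screwed home: 61 mm above the jar's origin, x along the jar's x. Takes about 0.5 N m; turned anticlockwise from above, relative to the jar, it rises 2 to 3 mm and is free after 45 degrees; lift at 55 to 80 degrees; a stop is at 87. Lifted 24 mm it clears the mouth.
- bar: Loose pale aluminium bar, 34x210x16 mm (long in y), 0.22 kg, flat on the counter right of the stand. Origin: centre of the underside. Same either way round. A black grip stands in the middle of its top: 14 mm in x, 28 mm in y, 16 to 48 mm above the underside. Close the fingers along the bar (on the 28 mm), for the jar leaves no room for a finger beside the seated bar.
- thread_spool_0: Bystander, leave alone: red thread spool, 29x29x47 mm, standing left of the stand. Origin: centre of its underside.
- pin_tin: Bystander, leave alone: round teal pin tin, 60x60x21 mm, behind the stand. Origin: centre of its underside.
- tailor_chalk_1: Bystander, leave alone: flat pink triangle of tailor's chalk, 40x44x8 mm, left of the stand. Origin: centre of its underside.
- receipt_roll_1: Bystander, leave alone: white paper receipt roll, 60x60x57 mm, standing to the right behind the bar. Origin: centre of its underside.
- tag_bundle: Bystander, leave alone: bundle of garment tags on a ring, 36x94x23 mm, far left. Origin: centre of its underside.
- sticky_block: Bystander, leave alone: yellow block of sticky notes, 51x51x18 mm, far left. Origin: centre of its underside.
Things that resemble listed ones, but are neither listed nor needed, are in the scene too. Of the things shaped like the cap, the orange one is meant.

How it is judged:
By the outcome, as a careful person would: the job done as asked, in the order asked, and still so for the second after the job is handed in, while the arm keeps its last pose, push and grip.
It also fails if it takes over 56 s, if anything falls off the work surface, if the arm or the gripper's body presses on something with over 40 N, if the wrist force passes 120 N, or if a joint passes its speed limit or range.

### The arm

A 6-joint arm with a two-finger parallel gripper is mounted at the origin on a cart in front of the work surface, level with it; the furniture and walls round the work are solid. World frame = base frame: x ahead of the robot, y to its left, z up, the work surface at z = 0. Lengths are in m, angles in degrees, forces in N, time in s.
With the tool pointing down it reaches from about 0.325 to 0.9 m from the base axis. Payload 6.1 kg.
Tool frame: the origin (TCP) lies midway between the tips of the shut fingers; the grasp point (between the pads) lies 19 mm behind it; z points along the fingers, x is the direction in which the jaws open and shut, and the axes are right-handed (so a half turn about z gives the same grasp; the last joint's range is limited). The gripper opens to 87 mm and grips with 3 to 60 N. Pads are 19 mm wide; open, the fingers measure 117 mm over their backs; the gripper's body (75 mm by 190 mm) begins 51 mm behind the grasp point.
Start: joints at [-75.98, 12.628, 87.462, -0, 79.91, -7.225], TCP at [0.226, -0.583, 0.223] pointing down, gripper open.
Joint ranges: [-170.65, 170.65], [-52.31, 119.04], [5.05, 147.46], [-71.25, 251.25], [11.57, 151.72], [-153.62, 153.62]. Speed limits (degrees/s): [147.25, 147.25, 172.46, 180, 180, 180].

### API

Orientations are given as a 3x3 rotation matrix whose columns are the frame's x, y, z axes.
In Python, from workcell import arm, imaging, close_job gives the robot as it stands.
- The arm moves only by the tool carry_out, never from a script. Its argument "motion" is a list of rows, each an object of numbers: "rx", "ry", "rz": the turn, a rotation vector about the tool's x, y, z in degrees; "dx", "dy", "dz": the shift along the tool's x, y, z in cm; "hand": the finger opening in cm, from 0 to 8.7. A call has exactly 8 rows; each row shifts and turns the commanded pose from where the row before left it, along the tool's axes as they then stand; what a row does not reach is not made up. A row lasts 1/12 s, in which the tool goes at most 41.7 mm and 7.16 degrees, less where a joint would pass 70% of its speed; a pose out of reach is approached as far as the arm can. A call is refused whole if a number of a shift passes 4.17 or a number of a turn 7.16, either way. A call with a gripper value outside its range is refused whole. The fingers move at their own pace and stop on an object; the grip force is fixed at half the most. Time passes only in rows, so rows that do not move let the fingers close, or fill a call up. It gives the time, the measured TCP pose, the force and the opening at its end, in the units of the state.
- arm.observe(): the state, without advancing time (a new reading comes with each control period).
- imaging.read_camera(name): name is "side" or "top"; returns a dict with "frame" (384x512x3 uint8, red, green, blue), "depth" (384x512 float32, m along the optical axis (not along the pixel's ray), 0 where there is no reading), "intrinsics" (3x3 intrinsics, pixels), "dist" ([k1, k2, p1, p2, k3] as OpenCV has them; the pictures are not rectified), "rvec" (rotation vector, rad) and "tvec" (3), from world to camera coordinates, as OpenCV has them. Camera axes: x right, y down, z forward; pixel columns grow to the right and rows downward; lengths in m; the calibration is good to about 2 mm. A picture is of the moment at which its call begins.
- close_job(): hands the job in, once; it reports no verdict.
The state is a dict: "time_s": time; "joint_pos": joint angles; "qd": joint speeds; "joint_efforts": joint torques, N m; "tcp_pos": TCP position; "orientation": TCP orientation; "contact_force": force on the tool from outside, world axes, zero at the start; "ft_torque": the same for the moment, N m; "gripper_width": finger opening in m.
Only numpy, scipy, OpenCV 4.12 (cv2) and the standard library are available. Lean on these libraries where they do the work, as an engineer would, in place of code of your own. Each camera call takes 0.05 s, during which the arm holds its last target. There are 200 camera calls.

## Working session

There is one attempt and no reset: what is moved stays moved. The work goes in short steps, Python scripts to look and compute and a tool call to move; the robot and the scene stay as the last step left them, time stands still between calls to the robot, and variables do not carry over. Pictures are saved under pics/ and viewed, about 8 in all and at most 12, crops included, and the job is handed in when it is done.

Besides the shell and the picture viewer there is one more tool, called after "Emit:" by a JSON object that holds its "fn" and its "kwargs". carry_out: Moves the arm, as the interface text tells. Its arguments: {"type":"object","properties":{"motion":{"type":"array"}},"required":["motion"]}

```bash
mkdir -p pics; cat > h.py <<'E'
import numpy as np, cv2
from workcell import arm, imaging, close_job
def cloud(c):
    K=c["intrinsics"];d=c["depth"];h,w=d.shape
    u,v=np.meshgrid(np.arange(w),np.arange(h))
    p=cv2.undistortPoints(np.stack([u,v],-1).reshape(-1,1,2).astype(np.float64),np.array(K),np.array(c["dist"])).reshape(h,w,2)
    P=np.dstack([p[...,0]*d,p[...,1]*d,d]).astype(float)
    R=cv2.Rodrigues(np.array(c["rvec"],float))[0]
    W=(P-np.array(c["tvec"]).reshape(3))@R
    W[d==0]=np.nan
    return W
def snap(name,fn):
    c=imaging.read_camera(name); cv2.imwrite(f"pics/{fn}.png",c["frame"][...,::-1]); np.savez(f"pics/{fn}.npz",W=cloud(c),f=c["frame"]); return c
E
python3 - <<'E'
from h import *
for n in("top","side"): snap(n,n+"0")
a=cv2.imread("pics/top0.png");b=cv2.imread("pics/side0.png")
cv2.imwrite("pics/top0b.png",cv2.resize(a,(800,600)));
print(arm.observe())
E
```

```text
{'time_s': 0.1, 'joint_pos': array([-7.59807377e+01,  1.26713520e+01,  8.75204415e+01, -4.52936757e-04,
        7.99109744e+01, -7.22577360e+00]), 'qd': array([-0.00438799, -0.09971359, -0.13410326, -0.10848194, -0.0295752 ,
       -0.02928837]), 'joint_efforts': array([ 1.65863976e-04, -4.95946634e+01, -3.88517976e+01,  7.01617333e-02,
        5.15586580e-02, -6.90742149e-05]), 'tcp_pos': array([ 0.22631908, -0.58196822,  0.22152848]), 'orientation': array([[ 3.62358191e-01, -9.32038811e-01, -4.42056342e-04],
       [-9.32037216e-01, -3.62358395e-01,  1.73832707e-03],
       [-1.78037112e-03, -2.17884090e-04, -9.99998391e-01]]), 'contact_force': array([ 0.59809277, -0.1613693 ,  0.40450566]), 'ft_torque': array([ 0.06428965, -0.0149149 , -0.04194222]), 'gripper_width': 0.08710599540931777}
```

View pics/top0b.png

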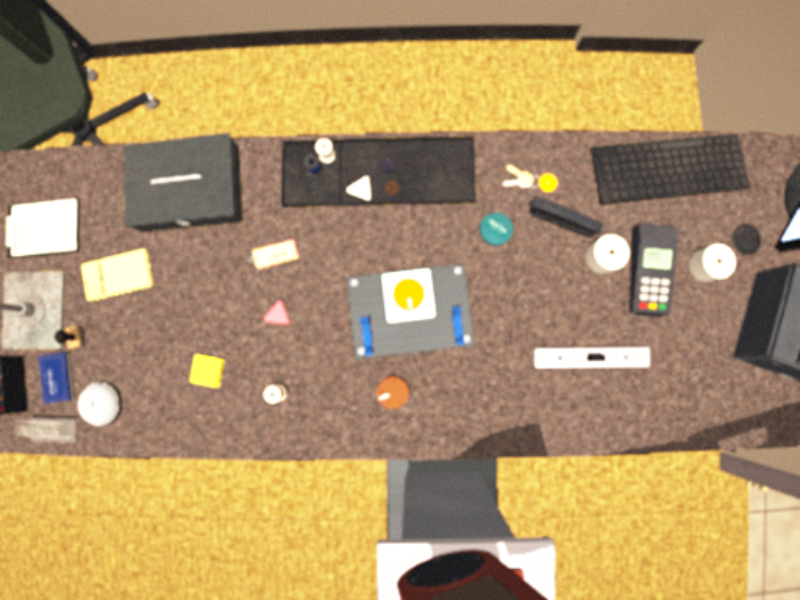

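View pics/side0.png

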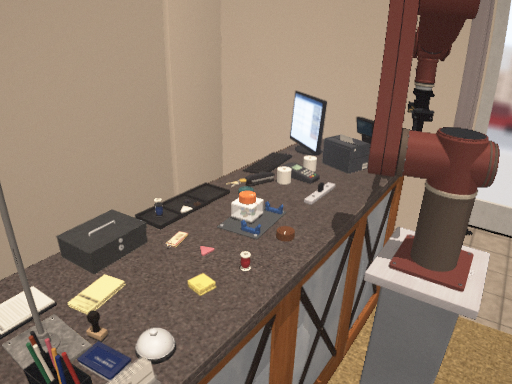

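The top view (800-wide) shows the stand at about (410,310), with the blue posts at (366,335) and (459,325) and the orange cap at (408,295). The bar is at (592,358) with its grip at (596,357), and a brown decoy cap lies at (392,392). In the side view, the jar is at (247,205) and the bar at (320,192).

```bash
python3 - <<'E'
from h import *
z=np.load("pics/top0.npz");W=z["W"];f=z["f"]
hsv=cv2.cvtColor(f,cv2.COLOR_RGB2HSV).astype(int)
def box(x0,x1,y0,y1):
    m=np.zeros(f.shape[:2],bool);s=.64;m[int(y0*s):int(y1*s),int(x0*s):int(x1*s)]=1;return m
def rep(n,m):
    P=W[m];P=P[~np.isnan(P[:,0])]
    r=cv2.minAreaRect((P[:,:2]*1000).astype(np.float32))
    print(n,len(P),"mean",P.mean(0).round(4),"med z",np.median(P[:,2]).round(4),"zmax",P[:,2].max().round(3),"rect",np.round(r[0],1),np.round(r[1],1),round(r[2],1),"bbox mid",((P.min(0)+P.max(0))/2).round(4))
blue=(abs(hsv[...,0]-110)<15)&(hsv[...,1]>150)
rep("postL",blue&box(350,385,305,365)); rep("postR",blue&box(445,475,295,350))
cap=(hsv[...,0]<30)&(hsv[...,1]>150)
mm=cap&box(380,440,265,325)&(W[...,2]>.075); rep("cap",mm)
rep("capwhite",box(395,425,280,315)&(hsv[...,1]<120)&(W[...,2]>.085))
rep("jar top",box(370,445,258,330)&(W[...,2]>.055)&(W[...,2]<.075))
rep("bar",box(525,660,335,380)&(W[...,2]>.010)&(W[...,2]<.025))
rep("grip",box(570,625,335,380)&(W[...,2]>.035))
rep("plate",box(340,480,255,365)&(W[...,2]>.003)&(W[...,2]<.012)&(hsv[...,1]<100))
rep("brown",box(370,415,370,415)&(W[...,2]>.015))
E
```

```text
postL 89 mean [0.5218 0.1729 0.0229] med z 0.0185 zmax 0.039 rect [520.8 173.2] [61.1 10.9] 6.2 bbox mid [0.5211 0.173  0.0228]
postR 95 mean [0.5387 0.0118 0.023 ] med z 0.0186 zmax 0.038 rect [538.   11.3] [61.4 11.7] 5.0 bbox mid [0.5379 0.0117 0.0248]
cap 250 mean [0.5908 0.0979 0.0903] med z 0.0903 zmax 0.095 rect [589.  98.] [47.5 47.4] 1.4 bbox mid [0.5889 0.098  0.0903]
capwhite 68 mean [0.5867 0.0991 0.0893] med z 0.0893 zmax 0.094 rect [588.8  96.9] [50.  47.7] 88.8 bbox mid [0.5889 0.0968 0.0898]
jar top 518 mean [0.5893 0.099  0.0636] med z 0.0635 zmax 0.074 rect [591.3  99.2] [80.1 79.7] 6.0 bbox mid [0.5915 0.0984 0.0647]
bar 796 mean [ 0.4776 -0.2279  0.0154] med z 0.0154 zmax 0.025 rect [ 477.2 -230.9] [208.3  31. ] 88.8 bbox mid [ 0.4774 -0.2309  0.0174]
grip 51 mean [ 0.4761 -0.2306  0.0471] med z 0.0473 zmax 0.052 rect [ 476.1 -230.7] [27.4 10.9] 88.7 bbox mid [ 0.4761 -0.2307  0.044 ]
plate 2292 mean [0.5614 0.0976 0.0053] med z 0.0051 zmax 0.012 rect [571.8  97.1] [253.3 192. ] 90.0 bbox mid [0.5719 0.0971 0.0075]
brown 330 mean [0.4224 0.1296 0.0241] med z 0.0242 zmax 0.029 rect [421.2 129.6] [55.6 52.7] 1.2 bbox mid [0.4212 0.1298 0.0224]
```

Emit:
{"fn": "carry_out", "kwargs": {"motion": [{"rz":5.6},{"rz":5.6},{"rz":5.6},{"rz":5.6},{"dx":-2.97,"dy":-2.03},{"dx":-2.97,"dy":-2.03},{"dx":-2.97,"dy":-2.03},{"dx":-2.97,"dy":-2.03}]}}

```text
invalid input
```

Emit:
{"fn": "carry_out", "kwargs": {"motion": [{"dx":-2.97,"dy":-2.03,"dz":1.5},{"dx":-2.97,"dy":-2.03,"dz":1.5},{"dx":-2.97,"dy":-2.03,"dz":1.5},{"dx":-2.97,"dy":-2.03,"dz":1.5},{"dx":-2.97,"dy":-2.03,"dz":1.5},{"dx":-2.97,"dy":-2.03,"dz":1.5},{"dx":-2.97,"dy":-2.03,"dz":1.5},{"dx":-2.97,"dy":-2.03,"dz":1.5}]}}

```text
invalid input
```

Emit:
{"fn": "carry_out", "kwargs": {"motion": [{"rx":0,"ry":0,"rz":5.6,"dx":0,"dy":0,"dz":0,"hand":8.7},{"rx":0,"ry":0,"rz":5.6,"dx":0,"dy":0,"dz":0,"hand":8.7},{"rx":0,"ry":0,"rz":5.6,"dx":0,"dy":0,"dz":0,"hand":8.7},{"rx":0,"ry":0,"rz":5.6,"dx":0,"dy":0,"dz":0,"hand":8.7},{"rx":0,"ry":0,"rz":0,"dx":-2.97,"dy":-2.03,"dz":0,"hand":8.7},{"rx":0,"ry":0,"rz":0,"dx":-2.97,"dy":-2.03,"dz":0,"hand":8.7},{"rx":0,"ry":0,"rz":0,"dx":-2.97,"dy":-2.03,"dz":0,"hand":8.7},{"rx":0,"ry":0,"rz":0,"dx":-2.97,"dy":-2.03,"dz":0,"hand":8.7}]}}

```text
time_s: 0.77
tcp_pos: [0.3104, -0.4638, 0.2218]
orientation: [[-0.021, -1.0, -0.0], [-1.0, 0.021, 0.001], [-0.001, 0.0, -1.0]]
contact_force: [0.1, 0.7, 0.6]
gripper_width: 0.087
```

Emit:
{"fn": "carry_out", "kwargs": {"motion": [{"rx":0,"ry":0,"rz":0,"dx":-2.97,"dy":-2.03,"dz":1.5,"hand":8.7},{"rx":0,"ry":0,"rz":0,"dx":-2.97,"dy":-2.03,"dz":1.5,"hand":8.7},{"rx":0,"ry":0,"rz":0,"dx":-2.97,"dy":-2.03,"dz":1.5,"hand":8.7},{"rx":0,"ry":0,"rz":0,"dx":-2.97,"dy":-2.03,"dz":1.5,"hand":8.7},{"rx":0,"ry":0,"rz":0,"dx":-2.97,"dy":-2.03,"dz":1.5,"hand":8.7},{"rx":0,"ry":0,"rz":0,"dx":-2.97,"dy":-2.03,"dz":1.5,"hand":8.7},{"rx":0,"ry":0,"rz":0,"dx":-2.97,"dy":-2.03,"dz":1.5,"hand":8.7},{"rx":0,"ry":0,"rz":0,"dx":-2.97,"dy":-2.03,"dz":1.5,"hand":8.7}]}}

```text
time_s: 1.43
tcp_pos: [0.4777, -0.2293, 0.1016]
orientation: [[-0.02, -1.0, -0.0], [-1.0, 0.02, 0.0], [-0.0, 0.0, -1.0]]
contact_force: [-0.3, -0.2, -0.0]
gripper_width: 0.0869
```

```bash
cat >> h.py <<'E'
def go(x,y,z,ang):
    s=arm.observe();R=np.array(s["orientation"]);p=np.array(s["tcp_pos"])
    a=np.degrees(np.arctan2(R[1,0],R[0,0])); d=R.T@(np.array([x,y,z])-p)*100
    print("t",s["time_s"],"pos",p.round(4),"ang",a.round(2),"tilt",R[:2,2].round(4),"d_tool_cm",d.round(2),"rz",round((a-ang+180)%360-180,2),"F",np.round(s["contact_force"],1),np.round(s["ft_torque"],2),"w",round(s["gripper_width"],4),"j",np.round(s["joint_pos"],1))
E
python3 -c "
from h import *
go(.4765,-.2307,.020,-91.2)"
```

```text
t 1.4333 pos [ 0.4777 -0.2293  0.1016] ang -91.16 tilt [-0.0002  0.0001] d_tool_cm [0.14 0.11 8.16] rz 0.04 F [-0.3 -0.2 -0. ] [0.05 0.01 0.02] w 0.0869 j [-34.2   6.7 107.9  -0.   65.4  57. ]
```

Emit:
{"fn": "carry_out", "kwargs": {"motion": [{"rx":0,"ry":0,"rz":0,"dx":0.14,"dy":0.1,"dz":2,"hand":8.7},{"rx":0,"ry":0,"rz":0,"dx":0,"dy":0,"dz":2,"hand":8.7},{"rx":0,"ry":0,"rz":0,"dx":0,"dy":0,"dz":2,"hand":8.7},{"rx":0,"ry":0,"rz":0,"dx":0,"dy":0,"dz":1.5,"hand":6},{"rx":0,"ry":0,"rz":0,"dx":0,"dy":0,"dz":0.5,"hand":5},{"rx":0,"ry":0,"rz":0,"dx":0,"dy":0,"dz":0,"hand":2},{"rx":0,"ry":0,"rz":0,"dx":0,"dy":0,"dz":0,"hand":0},{"rx":0,"ry":0,"rz":0,"dx":0,"dy":0,"dz":0,"hand":0}]}}

```text
time_s: 2.1
tcp_pos: [0.477, -0.2331, 0.0237]
orientation: [[-0.02, -1.0, 0.002], [-1.0, 0.02, -0.001], [0.001, -0.002, -1.0]]
contact_force: [-0.0, -0.5, -0.3]
gripper_width: 0.0612
```

Emit:
{"fn": "carry_out", "kwargs": {"motion": [{"rx":0,"ry":0,"rz":0,"dx":0,"dy":0,"dz":0,"hand":0},{"rx":0,"ry":0,"rz":0,"dx":0,"dy":0,"dz":0,"hand":0},{"rx":0,"ry":0,"rz":0,"dx":0,"dy":0,"dz":0,"hand":0},{"rx":0,"ry":0,"rz":0,"dx":0,"dy":0,"dz":0,"hand":0},{"rx":0,"ry":0,"rz":0,"dx":0,"dy":0,"dz":0,"hand":0},{"rx":0,"ry":0,"rz":0,"dx":0,"dy":0,"dz":0,"hand":0},{"rx":0,"ry":0,"rz":0,"dx":0,"dy":0,"dz":0,"hand":0},{"rx":0,"ry":0,"rz":0,"dx":0,"dy":0,"dz":0,"hand":0}]}}

```text
time_s: 2.77
tcp_pos: [0.4763, -0.2326, 0.0228]
orientation: [[-0.02, -1.0, 0.0], [-1.0, 0.02, -0.0], [0.0, -0.0, -1.0]]
contact_force: [-0.9, -0.2, 3.6]
gripper_width: 0.0278
```

Emit:
{"fn": "carry_out", "kwargs": {"motion": [{"rx":0,"ry":0,"rz":0,"dx":0,"dy":0,"dz":-0.6,"hand":0},{"rx":0,"ry":0,"rz":0,"dx":0,"dy":0,"dz":-1.4,"hand":0},{"rx":0,"ry":0,"rz":0,"dx":0,"dy":0,"dz":-2,"hand":0},{"rx":0,"ry":0,"rz":0,"dx":0,"dy":0,"dz":-2.5,"hand":0},{"rx":0,"ry":0,"rz":0,"dx":0,"dy":0,"dz":-2.5,"hand":0},{"rx":0,"ry":0,"rz":0,"dx":-0.5,"dy":0,"dz":-1.5,"hand":0},{"rx":0,"ry":0,"rz":0,"dx":-1.5,"dy":-0.3,"dz":0,"hand":0},{"rx":0,"ry":0,"rz":0,"dx":-2,"dy":-0.3,"dz":0,"hand":0}]}}

```text
time_s: 3.43
tcp_pos: [0.4837, -0.1936, 0.1293]
orientation: [[-0.022, -1.0, 0.003], [-1.0, 0.022, -0.002], [0.002, -0.003, -1.0]]
contact_force: [-0.5, 0.8, -2.4]
gripper_width: 0.0277
```

```bash
python3 -c "
from h import *
go(.5294,.0923,.13,-83.95)"
```

```text
t 3.4333 pos [ 0.4837 -0.1936  0.1293] ang -91.27 tilt [ 0.0026 -0.0018] d_tool_cm [-28.69  -3.93  -0.11] rz -7.32 F [-0.5  0.8 -2.4] [ 0.04  0.06 -0.02] w 0.0277 j [-30.5   3.3 108.2  -0.   68.3  60.8]
```

Emit:
{"fn": "carry_out", "kwargs": {"motion": [{"rx":0,"ry":0,"rz":0,"dx":-2.6,"dy":-0.35,"dz":0,"hand":0},{"rx":0,"ry":0,"rz":0,"dx":-2.6,"dy":-0.35,"dz":0,"hand":0},{"rx":0,"ry":0,"rz":0,"dx":-2.6,"dy":-0.35,"dz":0,"hand":0},{"rx":0,"ry":0,"rz":0,"dx":-2.6,"dy":-0.35,"dz":0,"hand":0},{"rx":0,"ry":0,"rz":0,"dx":-2.6,"dy":-0.35,"dz":0,"hand":0},{"rx":0,"ry":0,"rz":0,"dx":-2.6,"dy":-0.35,"dz":0,"hand":0},{"rx":0,"ry":0,"rz":0,"dx":-2.6,"dy":-0.35,"dz":0,"hand":0},{"rx":0,"ry":0,"rz":0,"dx":-2.6,"dy":-0.35,"dz":0,"hand":0}]}}

```text
time_s: 4.1
tcp_pos: [0.5147, 0.0162, 0.1273]
orientation: [[-0.02, -1.0, -0.001], [-1.0, 0.02, 0.0], [-0.0, 0.001, -1.0]]
contact_force: [0.6, -0.1, -2.7]
gripper_width: 0.0276
```

Emit:
{"fn": "carry_out", "kwargs": {"motion": [{"rx":0,"ry":0,"rz":0,"dx":-2.4,"dy":-0.35,"dz":0,"hand":0},{"rx":0,"ry":0,"rz":0,"dx":-2.2,"dy":-0.35,"dz":0,"hand":0},{"rx":0,"ry":0,"rz":0,"dx":-1.6,"dy":-0.25,"dz":0,"hand":0},{"rx":0,"ry":0,"rz":-1.8,"dx":-0.8,"dy":-0.1,"dz":0,"hand":0},{"rx":0,"ry":0,"rz":-1.9,"dx":-0.3,"dy":0,"dz":0,"hand":0},{"rx":0,"ry":0,"rz":-1.8,"dx":0,"dy":0,"dz":0,"hand":0},{"rx":0,"ry":0,"rz":-1.8,"dx":0,"dy":0,"dz":0,"hand":0},{"rx":0,"ry":0,"rz":0,"dx":0,"dy":0,"dz":0,"hand":0}]}}

```text
time_s: 4.77
tcp_pos: [0.5266, 0.0873, 0.1273]
orientation: [[0.109, -0.994, -0.001], [-0.994, -0.109, -0.0], [0.0, 0.001, -1.0]]
contact_force: [-0.7, 0.2, -0.9]
gripper_width: 0.0279
```

```bash
python3 - <<'E'
from h import *
go(.5294,.0923,.13,-83.95)
c=snap("top","top1");a=c["frame"][120:260,200:330,::-1]
s=snap("side","side1")["frame"][130:290,170:350,::-1]
cv2.imwrite("pics/v1.png",np.hstack([cv2.resize(a,(420,452)),cv2.resize(s,(380,452))]))
z=np.load("pics/top1.npz");W=z["W"]
m=(W[...,2]>.10)&(W[...,2]<.130)&(W[...,0]>.48)&(W[...,0]<.58)&(W[...,1]>-.05)&(W[...,1]<.25)
P=W[m];print(len(P),np.median(P[:,2]),cv2.minAreaRect((P[:,:2]*1000).astype(np.float32)))
for lo,hi in((.18,.20),(.0,.02),(.01,.04),(.15,.18)):
  q=P[(P[:,1]>lo)&(P[:,1]<hi)];print(lo,hi,len(q),q.min(0) if len(q) else 0,q.max(0) if len(q) else 0)
E
```

```text
t 4.7667 pos [0.5266 0.0873 0.1273] ang -83.72 tilt [-0.0009 -0.0002] d_tool_cm [-0.47 -0.33 -0.28] rz 0.23 F [-0.7  0.2 -0.9] [ 0.02 -0.01  0.02] w 0.0279 j [  0.9   5.4 106.3  -0.   68.4  84.7]
0 nan ((0.0, 0.0), (0.0, 0.0), 0.0)
0.18 0.2 0 0 0
0.0 0.02 0 0 0
0.01 0.04 0 0 0
0.15 0.18 0 0 0
  return _methods._mean(a, axis=axis, dtype=dtype,
  ret = ret.dtype.type(ret / rcount)
```

View pics/v1.png

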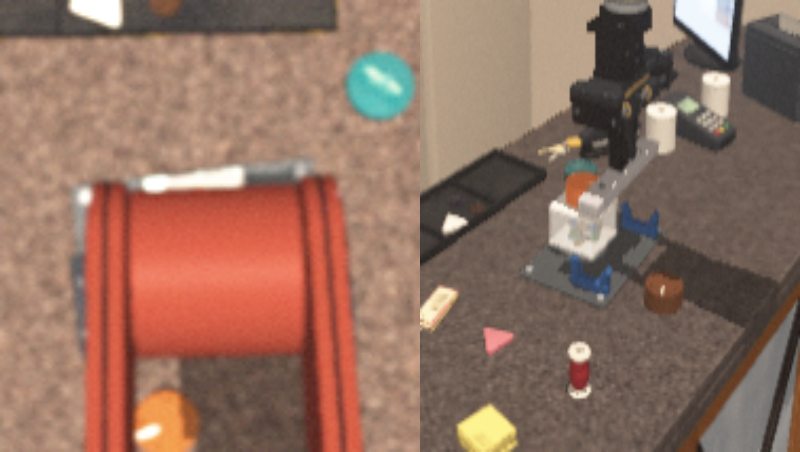

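The top view is hidden by the arm. In the side crop, the level bar hangs over the stand, with its near end at about (590,205) in the mosaic and the posts at (590,275) and (640,220). I'll measure bar and posts in that same camera.

```bash
python3 - <<'E'
from h import *
def load(n):
    z=np.load(f"pics/{n}.npz");return z["W"],z["f"],cv2.cvtColor(z["f"],cv2.COLOR_RGB2HSV).astype(int)
W,f,h=load("side1")
m=(W[...,2]>.09)&(W[...,2]<.135)&(W[...,0]>.45)&(W[...,0]<.56)&(W[...,1]>-.06)&(W[...,1]<.25)&(h[...,1]<80)&(h[...,2]>80)
P=W[m];print(len(P))
top=P[P[:,2]>np.percentile(P[:,2],90)-.004]
print("top z",np.median(top[:,2]),cv2.minAreaRect((top[:,:2]*1000).astype(np.float32)), P.min(0),P.max(0))
W,f,h=load("side0")
b=(abs(h[...,0]-110)<15)&(h[...,1]>120)&(W[...,2]>.008)&(W[...,2]<.05)&(W[...,0]>.46)&(W[...,0]<.6)
for s in(b&(W[...,1]>.09),b&(W[...,1]<.09)&(W[...,1]>-.03)):
    P=W[s];print("post",len(P),P.min(0).round(4),P.max(0).round(4),cv2.minAreaRect((P[:,:2]*1000).astype(np.float32)))
o=(h[...,0]<18)&(h[...,1]>150)&(W[...,2]>.07)&(W[...,2]<.1)&(W[...,0]>.54)&(W[...,0]<.63)&(W[...,1]>.04)&(W[...,1]<.15)
P=W[o];t=P[P[:,2]>.087];print("cap",len(P),cv2.minEnclosingCircle((t[:,:2]*1000).astype(np.float32)),t.mean(0),P[:,2].max())
j=(W[...,2]>.06)&(W[...,2]<.07)&(W[...,0]>.53)&(W[...,0]<.65)&(W[...,1]>.03)&(W[...,1]<.17)
print("jar",cv2.minAreaRect((W[j][:,:2]*1000).astype(np.float32)))
W,f,h=load("side0")
m=(W[...,2]>.012)&(W[...,2]<.02)&(W[...,0]>.44)&(W[...,0]<.51)&(W[...,1]>-.36)&(W[...,1]<-.1)
print("bar0 side",cv2.minAreaRect((W[m][:,:2]*1000).astype(np.float32)))
E
```

```text
353
top z 0.12294063547134493 ((526.6328125, 90.02051544189453), (33.6260871887207, 209.69105529785156), 6.2733683586120605) [ 0.49805155 -0.0151134   0.10617354] [0.55313881 0.19491558 0.12625226]
post 217 [0.4601 0.1658 0.0109] [0.5531 0.8041 0.038 ] ((506.44012451171875, 485.86004638671875), (63.896148681640625, 638.2779541015625), 2.756570339202881)
post 52 [0.5066 0.0044 0.0094] [0.5673 0.0205 0.0393] ((536.9698486328125, 14.669134140014648), (60.35380172729492, 12.190446853637695), 8.369139671325684)
cap 178 ((587.9158935546875, 101.17835998535156), 28.07352066040039) [0.58749308 0.10468087 0.0924643 ] 0.09658854756682711
jar ((590.0260009765625, 94.28858947753906), (83.80992889404297, 89.00293731689453), 3.7267634868621826)
bar0 side ((477.4084777832031, -230.7713623046875), (212.276611328125, 35.42993927001953), 89.3224868774414)
```

Emit:
{"fn": "carry_out", "kwargs": {"motion": [{"rx":0,"ry":0,"rz":0.2,"dx":-0.24,"dy":-0.27,"dz":0.5,"hand":0},{"rx":0,"ry":0,"rz":0,"dx":0,"dy":0,"dz":1.2,"hand":0},{"rx":0,"ry":0,"rz":0,"dx":0,"dy":0,"dz":1.5,"hand":0},{"rx":0,"ry":0,"rz":0,"dx":0,"dy":0,"dz":1.5,"hand":0},{"rx":0,"ry":0,"rz":0,"dx":0,"dy":0,"dz":1.2,"hand":0},{"rx":0,"ry":0,"rz":0,"dx":0,"dy":0,"dz":0.5,"hand":0},{"rx":0,"ry":0,"rz":0,"dx":0,"dy":0,"dz":0,"hand":0},{"rx":0,"ry":0,"rz":0,"dx":0,"dy":0,"dz":0,"hand":0}]}}

```text
time_s: 5.53
tcp_pos: [0.5294, 0.0902, 0.0632]
orientation: [[0.104, -0.995, -0.001], [-0.995, -0.104, 0.0], [-0.0, 0.001, -1.0]]
contact_force: [0.6, -0.2, -2.0]
gripper_width: 0.028
```

```bash
python3 - <<'E'
from h import *
go(.529,.090,.037,-83.95)
c=snap("side","side2");cv2.imwrite("pics/v2.png",cv2.resize(c["frame"][175:245,210:300,::-1],(720,560),interpolation=cv2.INTER_CUBIC))
W=cloud(c);h=cv2.cvtColor(c["frame"],cv2.COLOR_RGB2HSV).astype(int)
m=(W[...,2]>.05)&(W[...,2]<.068)&(W[...,0]>.48)&(W[...,0]<.553)&(W[...,1]>-.06)&(W[...,1]<.25)&(h[...,1]<80)&(h[...,2]>80)
P=W[m];print(len(P),np.median(P[:,2]),cv2.minAreaRect((P[:,:2]*1000).astype(np.float32)))
E
```

```text
t 5.5333 pos [0.5294 0.0902 0.0632] ang -84.06 tilt [-0.0006  0.    ] d_tool_cm [0.02 0.04 2.62] rz -0.11 F [ 0.6 -0.2 -2. ] [ 0.03 -0.08  0.06] w 0.028 j [  1.3  10.7 108.    0.   61.3  85.3]
337 0.05814757573861357 ((534.1665649414062, 94.12336730957031), (44.363563537597656, 210.8258514404297), 6.957859039306641)
```

View pics/v2.png

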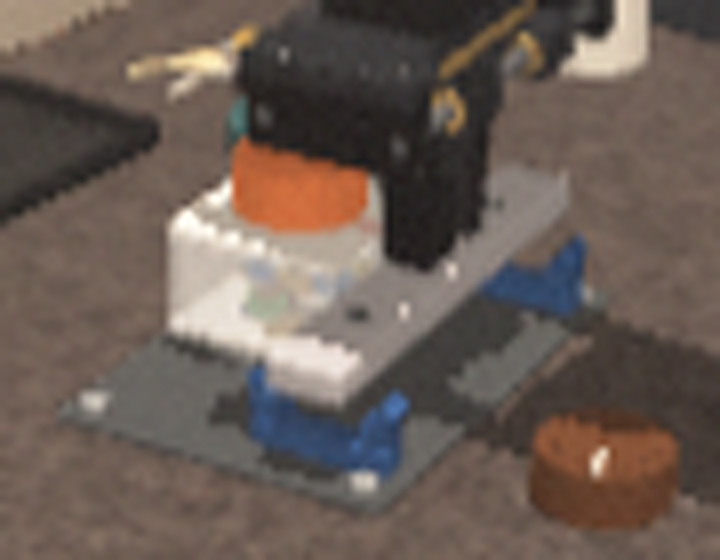

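The bar is level just above the prongs of the posts (near post prongs at (258,390) and (395,415), bar end at (310,380)). I'll lower it gently, watching force and height.

Emit:
{"fn": "carry_out", "kwargs": {"motion": [{"rx":0,"ry":0,"rz":0,"dx":0,"dy":0,"dz":0.4,"hand":0},{"rx":0,"ry":0,"rz":0,"dx":0,"dy":0,"dz":0.4,"hand":0},{"rx":0,"ry":0,"rz":0,"dx":0,"dy":0,"dz":0.4,"hand":0},{"rx":0,"ry":0,"rz":0,"dx":0,"dy":0,"dz":0.3,"hand":0},{"rx":0,"ry":0,"rz":0,"dx":0,"dy":0,"dz":0.2,"hand":0},{"rx":0,"ry":0,"rz":0,"dx":0,"dy":0,"dz":0.2,"hand":0},{"rx":0,"ry":0,"rz":0,"dx":0,"dy":0,"dz":0.1,"hand":0},{"rx":0,"ry":0,"rz":0,"dx":0,"dy":0,"dz":0,"hand":0}]}}

```text
time_s: 6.25
tcp_pos: [0.5293, 0.0902, 0.0432]
orientation: [[0.104, -0.995, -0.0], [-0.995, -0.104, -0.0], [-0.0, 0.0, -1.0]]
contact_force: [-0.1, -0.7, -1.4]
gripper_width: 0.0281
```

Emit:
{"fn": "carry_out", "kwargs": {"motion": [{"rx":0,"ry":0,"rz":0,"dx":0,"dy":0,"dz":0.15,"hand":0},{"rx":0,"ry":0,"rz":0,"dx":0,"dy":0,"dz":0.15,"hand":0},{"rx":0,"ry":0,"rz":0,"dx":0,"dy":0,"dz":0.1,"hand":0},{"rx":0,"ry":0,"rz":0,"dx":0,"dy":0,"dz":0.1,"hand":0},{"rx":0,"ry":0,"rz":0,"dx":0,"dy":0,"dz":0.05,"hand":0},{"rx":0,"ry":0,"rz":0,"dx":0,"dy":0,"dz":0.05,"hand":0},{"rx":0,"ry":0,"rz":0,"dx":0,"dy":0,"dz":0,"hand":0},{"rx":0,"ry":0,"rz":0,"dx":0,"dy":0,"dz":0,"hand":0}]}}

```text
time_s: 6.92
tcp_pos: [0.5301, 0.0903, 0.0397]
orientation: [[0.104, -0.995, 0.001], [-0.995, -0.104, -0.0], [0.0, -0.001, -1.0]]
contact_force: [-7.8, -0.8, 14.0]
gripper_width: 0.0279
```

Emit:
{"fn": "carry_out", "kwargs": {"motion": [{"rx":0,"ry":0,"rz":0,"dx":0,"dy":0.05,"dz":-0.15,"hand":0},{"rx":0,"ry":0,"rz":0,"dx":0,"dy":0,"dz":0,"hand":8.7},{"rx":0,"ry":0,"rz":0,"dx":0,"dy":0,"dz":0,"hand":8.7},{"rx":0,"ry":0,"rz":0,"dx":0,"dy":0,"dz":0,"hand":8.7},{"rx":0,"ry":0,"rz":0,"dx":0,"dy":0,"dz":0,"hand":8.7},{"rx":0,"ry":0,"rz":0,"dx":0,"dy":0,"dz":0,"hand":8.7},{"rx":0,"ry":0,"rz":0,"dx":0,"dy":0,"dz":0,"hand":8.7},{"rx":0,"ry":0,"rz":0,"dx":0,"dy":0,"dz":-0.5,"hand":8.7}]}}

```text
time_s: 7.58
tcp_pos: [0.528, 0.0901, 0.0431]
orientation: [[0.104, -0.995, -0.002], [-0.995, -0.104, -0.0], [-0.0, 0.002, -1.0]]
contact_force: [0.1, -0.6, -0.2]
gripper_width: 0.0662
```

Emit:
{"fn": "carry_out", "kwargs": {"motion": [{"rx":0,"ry":0,"rz":0,"dx":0,"dy":0,"dz":-1.5,"hand":8.7},{"rx":0,"ry":0,"rz":0,"dx":0,"dy":0,"dz":-2.5,"hand":8.7},{"rx":0,"ry":0,"rz":0,"dx":0,"dy":0,"dz":-2.5,"hand":8.7},{"rx":0,"ry":0,"rz":0,"dx":0,"dy":0,"dz":-2.5,"hand":8.7},{"rx":0,"ry":0,"rz":0,"dx":0,"dy":0,"dz":-2.5,"hand":8.7},{"rx":0,"ry":0,"rz":0,"dx":0,"dy":0,"dz":0,"hand":8.7},{"rx":0,"ry":0,"rz":0,"dx":0,"dy":0,"dz":0,"hand":8.7},{"rx":0,"ry":0,"rz":0,"dx":0,"dy":0,"dz":0,"hand":8.7}]}}

```text
time_s: 8.25
tcp_pos: [0.5286, 0.0902, 0.1587]
orientation: [[0.104, -0.995, -0.0], [-0.995, -0.104, -0.0], [-0.0, 0.0, -1.0]]
contact_force: [0.5, 0.6, 0.2]
gripper_width: 0.0869
```

```bash
python3 - <<'E'
from h import *
go(.5895,.0975,.068,-83.95)
c=snap("side","side3");cv2.imwrite("pics/v3.png",cv2.resize(c["frame"][175:245,210:300,::-1],(720,560),interpolation=cv2.INTER_CUBIC))
W=cloud(c);h=cv2.cvtColor(c["frame"],cv2.COLOR_RGB2HSV).astype(int)
m=(W[...,2]>.027)&(W[...,2]<.04)&(W[...,0]>.49)&(W[...,0]<.56)&(W[...,1]>-.06)&(W[...,1]<.25)&(h[...,1]<80)&(h[...,2]>80)
P=W[m];print("bar",len(P),np.median(P[:,2]),cv2.minAreaRect((P[:,:2]*1000).astype(np.float32)))
o=(h[...,0]<18)&(h[...,1]>150)&(W[...,2]>.07)&(W[...,2]<.1)&(W[...,0]>.54)&(W[...,0]<.63)&(W[...,1]>.04)&(W[...,1]<.15)
P=W[o];t=P[P[:,2]>.085];print("cap",cv2.minEnclosingCircle((t[:,:2]*1000).astype(np.float32)),np.median(t[:,2]))
E
```

```text
t 8.25 pos [0.5286 0.0902 0.1587] ang -84.06 tilt [-0.0005 -0.    ] d_tool_cm [-0.1  -6.14  9.07] rz -0.11 F [0.5 0.6 0.2] [ 0.02  0.01 -0.04] w 0.0869 j [  1.3   3.7 104.5  -0.   71.9  85.3]
bar 376 0.03498974782818441 ((531.1105346679688, 92.0047836303711), (62.19447708129883, 212.34056091308594), 3.146653175354004)
cap ((587.5363159179688, 102.22415924072266), 26.600637435913086) 0.09252910872432109
```

View pics/v3.png

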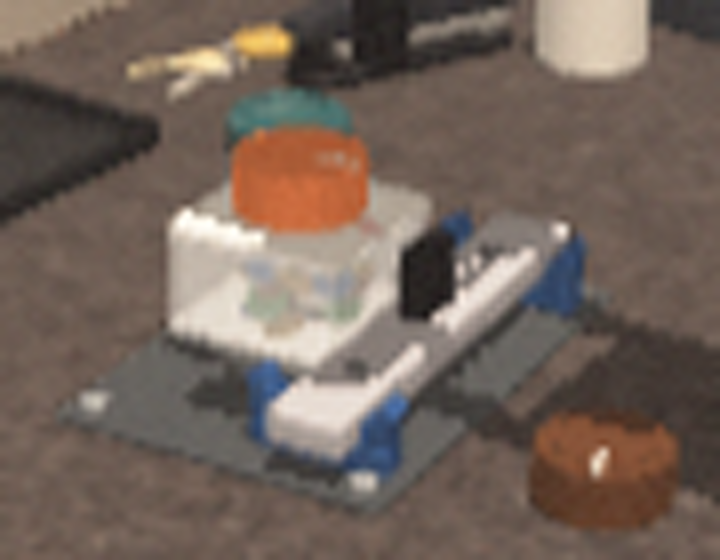

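Bar seated level in both notches: near end at (330,415) between its prongs, far end at (545,240), grip upright at (427,275). Next I go over the cap.

Emit:
{"fn": "carry_out", "kwargs": {"motion": [{"rx":0,"ry":0,"rz":0,"dx":-0.2,"dy":-1.6,"dz":0,"hand":8.7},{"rx":0,"ry":0,"rz":0,"dx":0,"dy":-2.5,"dz":0,"hand":8.7},{"rx":0,"ry":0,"rz":0,"dx":0,"dy":-2,"dz":0,"hand":8.7},{"rx":0,"ry":0,"rz":6.5,"dx":0,"dy":0,"dz":1,"hand":8.7},{"rx":0,"ry":0,"rz":6.5,"dx":0,"dy":0,"dz":1,"hand":8.7},{"rx":0,"ry":0,"rz":6.5,"dx":0,"dy":0,"dz":1,"hand":8.7},{"rx":0,"ry":0,"rz":6.5,"dx":0,"dy":0,"dz":1,"hand":8.7},{"rx":0,"ry":0,"rz":0,"dx":0,"dy":0,"dz":0.5,"hand":8.7}]}}

```text
time_s: 8.97
tcp_pos: [0.5873, 0.0984, 0.1105]
orientation: [[-0.347, -0.938, -0.005], [-0.938, 0.347, -0.0], [0.002, 0.005, -1.0]]
contact_force: [-0.9, 0.4, -0.7]
gripper_width: 0.0871
```

```bash
python3 -c "
from h import *
go(.589,.0985,.069,-110)"
```

```text
t 8.9667 pos [0.5873 0.0984 0.1105] ang -110.29 tilt [-0.0055 -0.0002] d_tool_cm [-0.08 -0.18  4.15] rz -0.29 F [-0.9  0.4 -0.7] [ 0.    0.03 -0.01] w 0.0871 j [  1.9  14.8  97.5  -0.   68.1 112.2]
```

Emit:
{"fn": "carry_out", "kwargs": {"motion": [{"rx":0,"ry":0,"rz":0,"dx":-0.05,"dy":-0.1,"dz":1,"hand":8.7},{"rx":0,"ry":0,"rz":0,"dx":0,"dy":0,"dz":1.2,"hand":8.7},{"rx":0,"ry":0,"rz":0,"dx":0,"dy":0,"dz":1,"hand":8.7},{"rx":0,"ry":0,"rz":0,"dx":0,"dy":0,"dz":0.5,"hand":8.7},{"rx":0,"ry":0,"rz":0,"dx":0,"dy":0,"dz":0.1,"hand":8.7},{"rx":0,"ry":0,"rz":0,"dx":0,"dy":0,"dz":0,"hand":8.7},{"rx":0,"ry":0,"rz":0,"dx":0,"dy":0,"dz":0,"hand":8.7},{"rx":0,"ry":0,"rz":0,"dx":0,"dy":0,"dz":0,"hand":8.7}]}}

```text
time_s: 9.63
tcp_pos: [0.5912, 0.0986, 0.0769]
orientation: [[-0.343, -0.939, 0.001], [-0.939, 0.343, 0.0], [-0.001, -0.001, -1.0]]
contact_force: [0.6, 0.1, 0.1]
gripper_width: 0.0871
```

```bash
python3 - <<'E'
from h import *
go(.589,.0985,.069,-110)
E
```

```text
t 9.6333 pos [0.5912 0.0986 0.0769] ang -110.04 tilt [0.0015 0.0001] d_tool_cm [0.09 0.2  0.79] rz -0.04 F [0.6 0.1 0.1] [ 0.05 -0.    0.04] w 0.0871 j [  1.9  17.3  98.3   0.   64.3 112. ]
```

Emit:
{"fn": "carry_out", "kwargs": {"motion": [{"rx":0,"ry":0,"rz":0,"dx":0.08,"dy":0.17,"dz":0.4,"hand":8.7},{"rx":0,"ry":0,"rz":0,"dx":0,"dy":0,"dz":0.3,"hand":8.7},{"rx":0,"ry":0,"rz":0,"dx":0,"dy":0,"dz":0.05,"hand":8.7},{"rx":0,"ry":0,"rz":0,"dx":0,"dy":0,"dz":0,"hand":7},{"rx":0,"ry":0,"rz":0,"dx":0,"dy":0,"dz":0,"hand":6},{"rx":0,"ry":0,"rz":0,"dx":0,"dy":0,"dz":0,"hand":4},{"rx":0,"ry":0,"rz":0,"dx":0,"dy":0,"dz":0,"hand":2},{"rx":0,"ry":0,"rz":0,"dx":0,"dy":0,"dz":0,"hand":0}]}}

```text
time_s: 10.3
tcp_pos: [0.5888, 0.0985, 0.0687]
orientation: [[-0.343, -0.939, 0.0], [-0.939, 0.343, 0.0], [-0.0, -0.0, -1.0]]
contact_force: [-0.4, -0.1, -0.2]
gripper_width: 0.0618
```

Emit:
{"fn": "carry_out", "kwargs": {"motion": [{"rx":0,"ry":0,"rz":0,"dx":0,"dy":0,"dz":0,"hand":0},{"rx":0,"ry":0,"rz":0,"dx":0,"dy":0,"dz":0,"hand":0},{"rx":0,"ry":0,"rz":0,"dx":0,"dy":0,"dz":0,"hand":0},{"rx":0,"ry":0,"rz":0,"dx":0,"dy":0,"dz":0,"hand":0},{"rx":0,"ry":0,"rz":0,"dx":0,"dy":0,"dz":0,"hand":0},{"rx":0,"ry":0,"rz":0,"dx":0,"dy":0,"dz":0,"hand":0},{"rx":0,"ry":0,"rz":0,"dx":0,"dy":0,"dz":0,"hand":0},{"rx":0,"ry":0,"rz":0,"dx":0,"dy":0,"dz":0,"hand":0}]}}

```text
time_s: 10.97
tcp_pos: [0.5887, 0.0984, 0.0686]
orientation: [[-0.343, -0.939, 0.0], [-0.939, 0.343, -0.0], [0.0, -0.0, -1.0]]
contact_force: [-0.1, -0.8, 1.8]
gripper_width: 0.0554
```

```bash
python3 - <<'E'
from h import *
go(.589,.0985,.069,-110)
E
```

```text
t 10.9667 pos [0.5887 0.0984 0.0686] ang -110.05 tilt [ 0.0001 -0.0001] d_tool_cm [-0.02 -0.02 -0.04] rz -0.05 F [-0.1 -0.8  1.8] [-0.17  0.15 -0.01] w 0.0554 j [  1.9  17.7  98.9  -0.   63.4 112. ]
```

Emit:
{"fn": "carry_out", "kwargs": {"motion": [{"rx":0,"ry":0,"rz":-3,"dx":0,"dy":0,"dz":0,"hand":0},{"rx":0,"ry":0,"rz":-4,"dx":0,"dy":0,"dz":0,"hand":0},{"rx":0,"ry":0,"rz":-4,"dx":0,"dy":0,"dz":-0.02,"hand":0},{"rx":0,"ry":0,"rz":-4,"dx":0,"dy":0,"dz":-0.02,"hand":0},{"rx":0,"ry":0,"rz":-4,"dx":0,"dy":0,"dz":-0.02,"hand":0},{"rx":0,"ry":0,"rz":-4,"dx":0,"dy":0,"dz":-0.02,"hand":0},{"rx":0,"ry":0,"rz":-4,"dx":0,"dy":0,"dz":-0.02,"hand":0},{"rx":0,"ry":0,"rz":-3,"dx":0,"dy":0,"dz":-0.02,"hand":0}]}}

```text
time_s: 11.63
tcp_pos: [0.589, 0.0981, 0.0696]
orientation: [[0.176, -0.984, 0.001], [-0.984, -0.176, -0.001], [0.001, -0.001, -1.0]]
contact_force: [1.3, -2.3, -0.9]
gripper_width: 0.0551
```

```bash
python3 - <<'E'
from h import *
go(.589,.0985,.069,-35)
c=snap("side","side4");cv2.imwrite("pics/v4.png",cv2.resize(c["frame"][175:245,210:300,::-1],(720,560),interpolation=cv2.INTER_CUBIC))
E
```

```text
t 11.6333 pos [0.589  0.0981 0.0696] ang -79.88 tilt [ 0.0007 -0.0005] d_tool_cm [-0.04 -0.01  0.06] rz -44.88 F [ 1.3 -2.3 -0.9] [-0.5  -0.31 -0.29] w 0.0551 j [ 1.9 17.6 98.8 -0.  63.5 81.8]
```

View pics/v4.png

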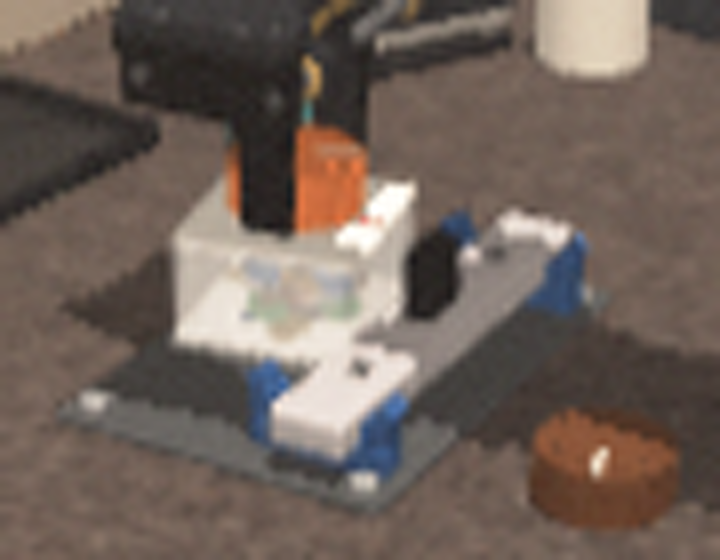

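The jar has turned slightly and its flat side is braced on the bar; the cap is turning with the fingers. Carrying on.

Emit:
{"fn": "carry_out", "kwargs": {"motion": [{"rx":0,"ry":0,"rz":-4,"dx":0,"dy":0,"dz":-0.02,"hand":0},{"rx":0,"ry":0,"rz":-5,"dx":0,"dy":0,"dz":-0.03,"hand":0},{"rx":0,"ry":0,"rz":-5,"dx":0,"dy":0,"dz":-0.03,"hand":0},{"rx":0,"ry":0,"rz":-5,"dx":0,"dy":0,"dz":-0.03,"hand":0},{"rx":0,"ry":0,"rz":-5,"dx":0,"dy":0,"dz":-0.03,"hand":0},{"rx":0,"ry":0,"rz":-6,"dx":0,"dy":0,"dz":0,"hand":0},{"rx":0,"ry":0,"rz":-6,"dx":0,"dy":0,"dz":0,"hand":0},{"rx":0,"ry":0,"rz":-6,"dx":0,"dy":0,"dz":0,"hand":0}]}}

```text
time_s: 12.35
tcp_pos: [0.5902, 0.0978, 0.0719]
orientation: [[0.79, -0.614, 0.003], [-0.614, -0.79, -0.001], [0.003, -0.001, -1.0]]
contact_force: [2.6, -3.1, 1.5]
gripper_width: 0.0557
```

```bash
python3 - <<'E'
from h import *
go(.589,.0985,.069,-35)
c=snap("side","side5");cv2.imwrite("pics/v5.png",cv2.resize(c["frame"][175:245,210:300,::-1],(720,560),interpolation=cv2.INTER_CUBIC))
W=cloud(c);m=(W[...,2]>.056)&(W[...,2]<.066)&(W[...,0]>.53)&(W[...,0]<.65)&(W[...,1]>.03)&(W[...,1]<.17)
print("jar",cv2.minAreaRect((W[m][:,:2]*1000).astype(np.float32)))
E
```

```text
t 12.35 pos [0.5902 0.0978 0.0719] ang -37.85 tilt [ 0.0033 -0.0008] d_tool_cm [-0.14  0.02  0.29] rz -2.85 F [ 2.6 -3.1  1.5] [-0.62 -0.6  -0.09] w 0.0557 j [ 1.9 17.5 98.7 -0.1 63.6 39.8]
jar ((586.6600341796875, 109.169921875), (96.13655853271484, 77.67913055419922), 30.93338394165039)
```

View pics/v5.png

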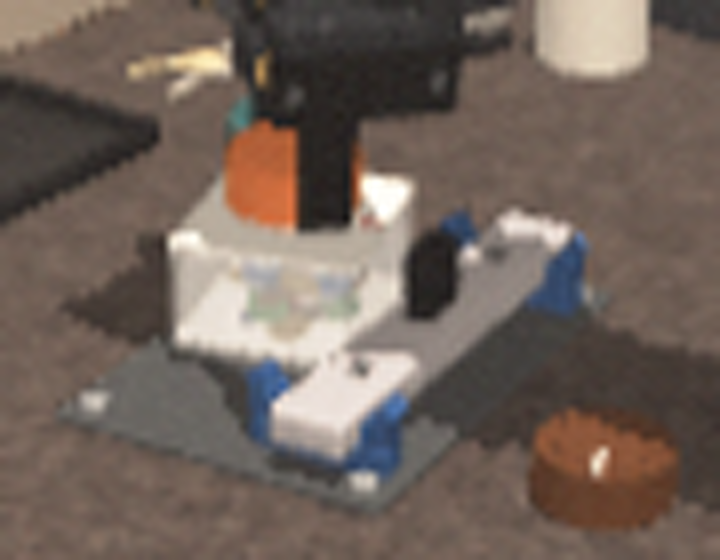

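The cap has followed the fingers (about 75° in all, jar about 8°) and the torque has dropped, so the thread should be free. I'll try a slow first lift.

Emit:
{"fn": "carry_out", "kwargs": {"motion": [{"rx":0,"ry":0,"rz":0,"dx":0,"dy":0,"dz":0,"hand":0},{"rx":0,"ry":0,"rz":0,"dx":0,"dy":0,"dz":0,"hand":0},{"rx":0,"ry":0,"rz":0,"dx":0,"dy":0,"dz":-0.05,"hand":0},{"rx":0,"ry":0,"rz":0,"dx":0,"dy":0,"dz":-0.1,"hand":0},{"rx":0,"ry":0,"rz":0,"dx":0,"dy":0,"dz":-0.1,"hand":0},{"rx":0,"ry":0,"rz":0,"dx":0,"dy":0,"dz":-0.1,"hand":0},{"rx":0,"ry":0,"rz":0,"dx":0,"dy":0,"dz":-0.1,"hand":0},{"rx":0,"ry":0,"rz":0,"dx":0,"dy":0,"dz":0,"hand":0}]}}

```text
time_s: 13.07
tcp_pos: [0.588, 0.0986, 0.0753]
orientation: [[0.787, -0.617, -0.002], [-0.617, -0.787, 0.0], [-0.001, 0.001, -1.0]]
contact_force: [0.4, -1.7, -0.7]
gripper_width: 0.0555
```

```bash
python3 - <<'E'
from h import *
go(.589,.0985,.12,-35)
E
```

```text
t 13.0667 pos [0.588  0.0986 0.0753] ang -38.06 tilt [-0.0016  0.0002] d_tool_cm [ 0.08 -0.05 -4.47] rz -3.06 F [ 0.4 -1.7 -0.7] [-0.28 -0.09  0.02] w 0.0555 j [ 1.9 17.2 98.7  0.  64.2 40. ]
```

Emit:
{"fn": "carry_out", "kwargs": {"motion": [{"rx":0,"ry":0,"rz":0,"dx":0,"dy":0,"dz":-0.3,"hand":0},{"rx":0,"ry":0,"rz":0,"dx":0,"dy":0,"dz":-0.6,"hand":0},{"rx":0,"ry":0,"rz":0,"dx":0,"dy":0,"dz":-0.8,"hand":0},{"rx":0,"ry":0,"rz":0,"dx":0,"dy":0,"dz":-0.8,"hand":0},{"rx":0,"ry":0,"rz":0,"dx":0,"dy":0,"dz":-0.8,"hand":0},{"rx":0,"ry":0,"rz":0,"dx":0,"dy":0,"dz":-0.6,"hand":0},{"rx":0,"ry":0,"rz":0,"dx":0,"dy":0,"dz":-0.2,"hand":0},{"rx":0,"ry":0,"rz":0,"dx":0,"dy":0,"dz":0,"hand":0}]}}

```text
time_s: 13.73
tcp_pos: [0.5894, 0.0985, 0.1179]
orientation: [[0.787, -0.616, 0.002], [-0.616, -0.787, 0.0], [0.001, -0.001, -1.0]]
contact_force: [0.2, -0.1, -0.6]
gripper_width: 0.0555
```

Emit:
{"fn": "carry_out", "kwargs": {"motion": [{"rx":0,"ry":0,"rz":0,"dx":0,"dy":0,"dz":0,"hand":0},{"rx":0,"ry":0,"rz":0,"dx":0,"dy":0,"dz":0,"hand":0},{"rx":0,"ry":0,"rz":0,"dx":0,"dy":0,"dz":0,"hand":0},{"rx":0,"ry":0,"rz":0,"dx":0,"dy":0,"dz":0,"hand":0},{"rx":0,"ry":0,"rz":0,"dx":0,"dy":0,"dz":0,"hand":0},{"rx":0,"ry":0,"rz":0,"dx":0,"dy":0,"dz":0,"hand":0},{"rx":0,"ry":0,"rz":0,"dx":0,"dy":0,"dz":0,"hand":0},{"rx":0,"ry":0,"rz":0,"dx":0,"dy":0,"dz":0,"hand":0}]}}

```text
time_s: 14.4
tcp_pos: [0.5886, 0.0984, 0.1166]
orientation: [[0.787, -0.616, -0.0], [-0.616, -0.787, -0.0], [-0.0, 0.0, -1.0]]
contact_force: [0.1, -0.0, -0.3]
gripper_width: 0.0552
```

```bash
python3 - <<'E'
from h import *
go(.589,.0985,.1166,-35)
c=snap("side","side6");cv2.imwrite("pics/v6.png",cv2.resize(c["frame"][170:245,205:301,::-1],(768,600),interpolation=cv2.INTER_CUBIC))
W=cloud(c);h=cv2.cvtColor(c["frame"],cv2.COLOR_RGB2HSV).astype(int)
o=(h[...,0]<18)&(h[...,1]>150)&(W[...,2]>.06)&(W[...,2]<.16)&(W[...,0]>.54)&(W[...,0]<.63)&(W[...,1]>.04)&(W[...,1]<.15)
print("cap z",np.percentile(W[o][:,2],[0,2,98,100]).round(4))
k=(h[...,2]<70)&(W[...,2]>.066)&(W[...,2]<.1)&(np.hypot(W[...,0]-.589,W[...,1]-.0985)<.022)
print("seal z",k.sum(),np.percentile(W[k][:,2],[50,95,100]).round(4) if k.any() else 0)
E
```

```text
t 14.4 pos [0.5886 0.0984 0.1166] ang -38.06 tilt [-0.0002 -0.    ] d_tool_cm [ 0.02 -0.03 -0.  ] rz -3.06 F [ 0.1 -0.  -0.3] [-0.04 -0.04  0.  ] w 0.0552 j [ 1.9 14.3 97.3  0.  68.4 40. ]
cap z [0.1167 0.1178 0.1431 0.1435]
seal z 34 [0.0891 0.092  0.0925]
```

View pics/v6.png

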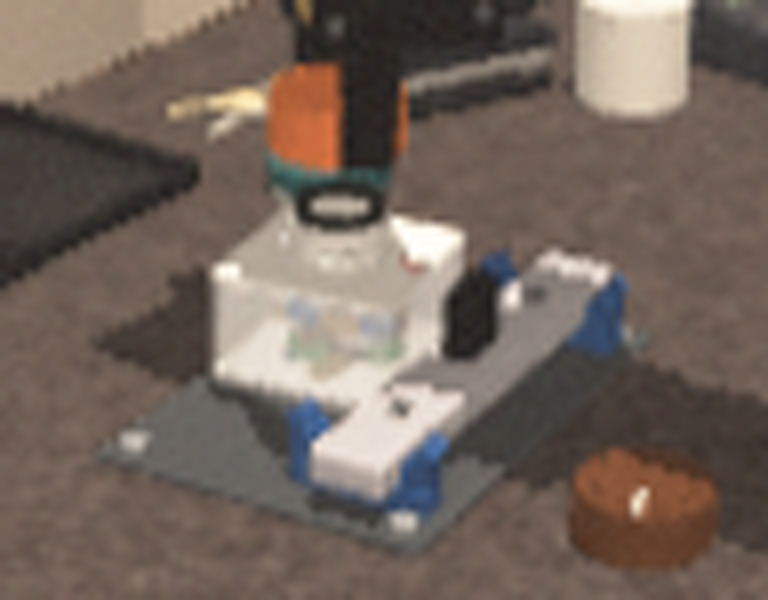

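The cap is off and level, with its lower edge at about (305,170) above the open mouth at (340,205). Edge and seal measure about 0.117 and 0.092 m, so the gap is about 25 mm. The jar is in its stand and the bar in both notches. Handing in.

```bash
python3 -c "
from h import *
print(close_job())"
```

```text
the job is handed in; nothing more can be done
None
```

I finished the job in the order asked and handed it in at about 14.5 s of the 56 s allowed.

- **Bar:** I gripped it by its handle, lowered it into the notches of both posts and let go. The side view afterwards showed it level in both.
- **Cap:** I turned it about 72° anticlockwise. By eye, the jar turned about 8° with it before bracing on the bar. The measured twisting moment fell from 0.29 to 0.09 N m, and the cap then lifted without resistance.
- **Final pose:** the cap is held level, tilt under 0.001, with the gripper at 55 mm. Its lower edge measures about 25 mm above the seal (0.117 m against 0.092 m).
- **Other things:** in the last picture the jar stands in its stand and the bar is still in its notches. The brown cap was in place. I steered clear of the other things on the counter, but did not measure them again at the end.

**Checks that failed or disagreed:**
- The side camera reads about 2 mm high, so the gap comes from two readings in that same camera.
- Its fits of the jar's angle and the seated bar's outline were unreliable, so I judged those from the picture.
- The top camera was blocked by the arm while I placed the bar.
- My first two move calls were refused because rows had missing keys; nothing moved.

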